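Load the clotting analyser and hold the pipette ready over its sample well

TASK

Plug the cartridge with the orange head fully home into the socket of the small white clotting analyser, so that it warms up, and let go of it. Then take the pipette out of its stand, carry it over the things on the bench, and bring its yellow tip over the middle of the orange cartridge's sample well, upright, about 1 cm above it, without ever touching a cartridge or the analyser with the pipette. Finish just like that, still holding the pipette steady in the gripper, ready to dispense when the analyser calls for the sample; leave the blue cartridge and everything else where it stands.

Things in the scene. Friction and masses are not known exactly. Their poses are not given: they have to be found in the camera images.
- cart_orange: the cartridge to load: upright rectangular block 32 (x) x 22 (y) x 50 (z) mm, 30 g, white below, orange head over the top 20 mm; stands loose on the bench. Origin: centre of its underside. The two ends look alike: it may go in either way round. Grasp it across its 22 mm sides by the head
- cart_orange_well (a point): centre of the round sample well (dark disc of 12 mm in a white rim) in the middle of the orange cartridge's top, 50.5 mm above its underside
- cart_blue: a second cartridge of the same size with a blue head, also loose on the bench; stays where it is. Origin: centre of its underside
- coag: the small white clotting analyser, fixed to the bench: 154 (x) x 112 (y) mm, deck 46 mm high, dark screen console up to 92 mm high at its back (+x side, from 10 mm behind its origin on). Origin: centre of its underside; x points to the back
- socket (a point): centre of the floor of the analyser's rectangular socket, 22 mm above the bench. The socket opens upward in the deck 24 mm above this point, its centre 30 mm in front of the analyser's origin; it measures 34 mm along this point's x and 24 mm along its y, with a 2 mm bevelled mouth. A cartridge fully home stands on this floor and shows 26 mm above the deck
- stand: white pipette stand, fixed to the bench: base 120 x 92 mm, column 54 mm behind its origin (+x side), at the top a fork of two prongs open to the front (-x), upper face 180 mm above the bench, 30 mm between the prongs, small 3 mm stops before and behind the collar. Nothing of the stand rises above 185 mm. Origin: centre of its underside, below the hanging pipette
- pipette: grey pipette with blue plunger, blue collar and yellow tip, about 240 mm long, 100 g. Hangs tip down, its collar (46 x 28 x 5 mm) on the prongs: lift it some cm and draw it out through the fork's open front. y points along it to the tip (down as it hangs); x is its width, z its depth. Origin: 132 mm above the tip end, 17 mm below the collar's underside
- pipette_grip (a point): centre of the pipette's hand grip, 56 mm above its origin, 188 mm above the tip end: 28 mm wide along the pipette's x with flat sides 40 mm long, 26 mm deep; as it hangs this is 219 mm above the bench. Close the fingers along the pipette's x (across the fork) here; the collar's top is 34 mm below, the plunger's top 50 mm above
- pipette_tip (a point): lower end of the yellow tip (2 mm thick there), 188 mm below the grip centre along the pipette's y and 5.7 mm from it toward the pipette's -z
- jar: specimen jar with brown content, 89 mm across, 112 mm high, between stand and analyser; bystander. Origin: centre of its underside
- lancets: teal box, 44 x 80 x 50 mm, behind the jar; bystander. Origin: centre of its underside
- timer: white bench timer, 26 x 56 x 58 mm; bystander
- oil: small brown bottle, 29 mm across, 67 mm high; bystander
- marker: black and blue marker pen lying on the bench, 134 mm; bystander
- cassette: white test cassette lying flat, 70 x 21 x 5 mm; bystander
- analyser_tall: tall navy analyser with a touch screen, fixed furniture that stands to the right of the clotting analyser and reaches nearer to the robot than the rest of the back row: keep arm and gripper in front of it. Origin: centre of its underside; from there it reaches 137 mm to the front (-x), 77 mm to each side, 343 mm up

How it is judged (in metres and radians):
On the way, in this order (a step that is already met when the one before it is completed fails the run):
1. the orange cartridge stands fully home in the analyser's socket (within 3 mm sideways, 4 mm of the floor, upright) and the fingers are off it (horizontal distance between cart_orange and socket below 0.003 m and z of cart_orange in the frame of socket between -0.004 and 0.004 m and angle between cart_orange's own z axis and vertical below 0.07 rad and contact force between the fingers and cart_orange below 0.05 N), for 0.3 s.
2. the pipette is gripped and lifted out of its stand, grip centre above 0.26 m (contact force between the fingers and pipette above 1 N and contact force between pipette and stand below 0.05 N and height (world z) of pipette_grip above 0.26 m), for 0.2 s.
At the end, for the whole second after the job is handed in: orange cartridge fully home and free of the fingers; pipette still in the grip, at rest, within 0.1 rad of upright, its tip within 5 mm of the well's centre sideways and 3 to 18 mm above it, touching neither cartridge, analyser nor stand; blue cartridge not moved by over 20 mm (all of step 1 and horizontal distance between pipette_tip and cart_orange_well below 0.005 m and z of pipette_tip in the frame of cart_orange_well between 0.003 and 0.018 m and angle between the y axis of pipette and the z axis of coag, either way round below 0.1 rad and linear speed of pipette below 0.02 m/s and contact force between the fingers and pipette above 1 N and contact force between pipette and cart_orange below 0.05 N and contact force between pipette and coag below 0.05 N and contact force between pipette and stand below 0.05 N and distance of cart_blue from where it was at the start of the episode below 0.02 m); the arm keeps its last pose, push and grip.
It fails at once if a bystander is knocked or shifted by over 20 mm (distance of any of jar, lancets, timer, oil, marker, cassette, cart_blue from where it was at the start of the episode above 0.02 m).
It fails at once if the pipette touches a cartridge or the analyser (contact force between pipette and cart_orange above 0.2 N or contact force between pipette and coag above 0.2 N or contact force between pipette and cart_blue above 0.2 N).
It also fails if it takes over 67 s, if anything falls off the work surface, if the arm or the gripper's body presses on something with over 40 N, if the wrist force passes 120 N, or if a joint passes its speed limit or range.

ROBOT

A 6-joint arm with a two-finger parallel gripper is mounted at the origin on a cart in front of the work surface, level with it; the furniture and walls round the work are solid. World frame = base frame: x ahead of the robot, y to its left, z up, the work surface at z = 0. Lengths are in mm, angles in rad, forces in N, time in s.
With the tool pointing down it reaches from about 300 to 775 mm from the base axis. Payload 14.6 kg.
Tool frame: the origin (TCP) lies between the finger pads; the fingertips stand 11 mm ahead of it and the grasp point (between the pads) lies 8 mm behind it (r.tips_ahead is the distance from the TCP to the fingertips, in mm); z points along the fingers, y is the line along which they close (so a half turn about z gives the same grasp; the last joint's range is limited). The gripper opens to 85 mm and grips with 20 to 120 N. Pads are 22 mm wide; open, the fingers measure 114 mm over their backs; the gripper's body (76 mm by 85 mm) begins 54 mm behind the grasp point. The pads swing forward as they close: fully open they stand 13 mm farther back than shut.
Start: joints at [-1.372, 0.3, 1.521, -0, 1.321, -0.067], TCP at [144.468, -530.677, 242.281] pointing down, gripper open.
Joint ranges: [-3.03, 3.03], [-0.79, 2.21], [0.23, 2.52], [-1.04, 4.18], [0, 3.07], [-2.55, 2.55]. Speed limits (rad/s): [2.22, 2.22, 2.57, 3.14, 3.14, 3.14].

INTERFACE

Orientations are given as a rotation vector (axis times angle).
In Python, from cell import r gives the robot as it stands.
- The arm moves only by the tool drive_tool, never from a script. Its argument "steps" is a list of rows, each an object with "turn": the turn, a rotation vector about the tool's x, y, z in rad, a list of three; "slide": the shift along the tool's x, y, z in m, a list of three; "hand": the gripper command: -1 is shut, 1 is fully open, values between are in proportion. In form: [{"turn": [rx, ry, rz], "slide": [tx, ty, tz], "hand": hand}, ...]. A call has exactly 5 rows; each row shifts and turns the commanded pose from where the row before left it, along the tool's axes as they then stand; what a row does not reach is not made up. A row lasts 1/10 s, in which the tool goes at most 50 mm and 8.59 degrees, less where a joint would pass 70% of its speed; a pose out of reach is approached as far as the arm can. A call is refused whole if a number of a shift passes 0.05 or a number of a turn 0.15, either way. A call with a gripper value outside its range is refused whole. The fingers move at their own pace and stop on an object; the grip force is fixed at half the most. Time passes only in rows, so rows that do not move let the fingers close, or fill a call up. It gives the time, the measured TCP pose, the force, the opening and the grip force at its end, in the units of the state.
- r.sense(): the state, without advancing time (a new reading comes with each control period).
- r.grab_frame(name): name is "scene" or "top" or "wrist"; returns (picture, depth): 400x640x3 uint8, red, green, blue; 400x640 float32, mm along the optical axis (not along the pixel's ray), 0 where there is no reading.
- r.camera_model(name): a dict with "mtx" (3x3 intrinsics, pixels), "k1" (the pictures are not rectified: a ray, as slopes to the right and down, at radius r is drawn at 1 + k1 r^2 times it, then the intrinsics apply), "view" (4x4, takes a point from world to camera coordinates); the wrist camera has in their place "T_tool_cam" (4x4, takes a point from camera to tool coordinates, whose origin is the TCP and whose axes are the flange's). Camera axes: x right, y down, z forward; pixel columns grow to the right and rows downward; lengths in mm; the calibration is good to about 2 mm. A picture is of the moment at which its call begins: read the wrist's pose just before it. camera_model takes no time and is no camera call.
- r.job_done(): hands the job in; it is judged then, once.
Trained networks look in the newest picture that a camera, given by its name, has taken for a name from the list of things; names that differ only in an ending like _2 or _b are one class to them, and where a whole thing is asked for, a point or a joint stands for the part that bears it (a point fixed in the world has none). Each returns a list of dicts, best first, with "score" (0 to 1); they miss things now and then, are a little off and sometimes report something else, mostly with a low value. They report only what shows in the picture. A call takes as long as a camera call.
- r.regions_of(camera, label): "mask" (400x640 bool, what is visible of it) and "bbox" ([left, top, right, bottom] in pixels, round what is visible of it).
The state is a dict: "clock": time; "q": joint angles; "dq": joint speeds; "tau": joint torques, N m; "ee_pos": TCP position; "tcp_rot": TCP orientation; "wrist_force": force on the tool from outside, world axes, zero at the start; "moment": the same for the moment, N m; "finger_gap": finger opening in mm; "grip_force": force on a finger pad.
Only numpy, scipy, OpenCV 4.12 (cv2) and the standard library are available. Lean on these libraries where they do the work, as an engineer would, in place of code of your own. Each camera call takes 0.05 s, during which the arm holds its last target. There are 200 camera calls.

## Working session

There is one attempt and no reset: what is moved stays moved. The work goes in short steps, Python scripts to look and compute and a tool call to move; the robot and the scene stay as the last step left them, time stands still between calls to the robot, and variables do not carry over. Pictures are saved under pics/ and viewed, at most 13 in all, crops included, and the job is handed in when it is done.

Besides the shell and the picture viewer there is one more tool, called after ">>>" as name(argument=value, ...) on one line, values as JSON. drive_tool: Moves the arm, as the interface text tells. Its arguments: {"type":"object","properties":{"steps":{"type":"array","items":{"type":"object","properties":{"turn":{"type":"array","items":{"type":"number"}},"slide":{"type":"array","items":{"type":"number"}},"hand":{"type":"number"}}}}},"required":["steps"]}

```bash
ls; mkdir -p pics; cat > h.py <<'E'
import numpy as np, cv2
from cell import r
from scipy.spatial.transform import Rotation as R
def cloud(cam,depth,mask,state=None):
    m=r.camera_model(cam);K=np.array(m["mtx"]);k1=m["k1"]
    v,u=np.nonzero(mask&(depth>0));z=depth[v,u]
    x=(u-K[0,2])/K[0,0];y=(v-K[1,2])/K[1,1]
    a,b=x.copy(),y.copy()
    for _ in range(8):
        s=1+k1*(a*a+b*b);a=x/s;b=y/s
    P=np.c_[a*z,b*z,z,np.ones_like(z)]
    if cam=="wrist":
        T=np.eye(4);T[:3,:3]=R.from_rotvec(state["tcp_rot"]).as_matrix();T[:3,3]=state["ee_pos"]
        M=T@np.array(m["T_tool_cam"])
    else: M=np.linalg.inv(np.array(m["view"]))
    return (P@M.T)[:,:3],u,v
E
python3 - <<'E'
from h import *
s=r.sense();print({k:np.round(v,3) for k,v in s.items()})
for c in("scene","top"):
    p,d=r.grab_frame(c);cv2.imwrite(f"pics/{c}0.png",p[:,:,::-1])
    m=r.camera_model(c);print(c,np.linalg.inv(np.array(m["view"])).round(2).tolist())
    for n in("cart_orange","cart_blue","coag","stand","pipette","jar","lancets","timer","oil","marker","cassette","analyser_tall"):
        for o in r.regions_of(c,n)[:1]:
            P,u,v=cloud(c,d,o["mask"]);
            if len(P)==0: continue
            q=np.percentile(P,[2,50,98],axis=0)
            print(n,round(o["score"],2),o["bbox"],q.round(0).tolist())
print(r.camera_model("wrist"),r.sense()["clock"],r.tips_ahead)
E
```

```text
pics
{'clock': np.float64(0.0), 'q': array([-1.372,  0.3  ,  1.522,  0.   ,  1.321, -0.067]), 'dq': array([ 0.002, -0.001, -0.001,  0.002,  0.001, -0.002]), 'tau': array([-1.0000e-03, -5.4350e+01, -3.6179e+01, -0.0000e+00,  4.0000e-03,
       -0.0000e+00]), 'ee_pos': array([ 144.423, -530.461,  241.709]), 'tcp_rot': array([-3.113, -0.416,  0.   ]), 'wrist_force': array([-0.725, -0.25 , -0.699]), 'moment': array([-0.011,  0.033,  0.003]), 'grip_force': np.float64(0.0), 'finger_gap': np.float64(85.128)}
scene [[0.56, -0.32, 0.76, -746.02], [-0.83, -0.24, 0.5, -835.74], [0.02, -0.92, -0.4, 851.73], [0.0, 0.0, 0.0, 1.0]]
cart_blue 0.59 [411.8, 277.2, 423.3, 293.3] [[460.0, -380.0, 3.0], [469.0, -371.0, 33.0], [494.0, -360.0, 50.0]]
coag 0.76 [268.4, 216.3, 310.9, 261.1] [[397.0, 53.0, -1.0], [480.0, 102.0, 43.0], [555.0, 172.0, 86.0]]
timer 0.81 [366.4, 240.6, 384.7, 265.6] [[575.0, -195.0, -5.0], [587.0, -171.0, 23.0], [645.0, -119.0, 56.0]]
marker 0.52 [300.2, 253.8, 336.8, 260.2] [[438.0, -76.0, -1.0], [472.0, -21.0, 7.0], [501.0, 36.0, 13.0]]
cassette 0.42 [331.8, 263.8, 346.3, 277.6
[... 1247 characters left out ...]
6.0], [472.0, -67.0, 11.0]]
analyser_tall 0.34 [239.0, 214.1, 266.4, 240.6] [[424.0, 230.0, 32.0], [462.0, 267.0, 113.0], [500.0, 312.0, 119.0]]
{'mtx': array([[288.32868012,   0.        , 322.32840487],
       [  0.        , 288.32868012, 202.09400806],
       [  0.        ,   0.        ,   1.        ]]), 'k1': 0.009902153312689222, 'T_tool_cam': array([[-2.00623863e-05, -9.58426712e-01, -2.85338810e-01,
         7.26865617e+01],
       [ 9.99999920e-01,  9.45369743e-05, -3.87851713e-04,
         6.27872268e-01],
       [ 3.98702510e-04, -2.85338795e-01,  9.58426634e-01,
        -1.31274715e+02],
       [ 0.00000000e+00,  0.00000000e+00,  0.00000000e+00,
         1.00000000e+00]])} 1.3 11.0
```

```bash
python3 - <<'E'
import cv2
p=cv2.imread("pics/top0.png")[160:260,160:460];cv2.imwrite("pics/a.png",cv2.resize(p,None,fx=2.66,fy=2.66,interpolation=2))
E
```

```text
(no output)
```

View pics/a.png

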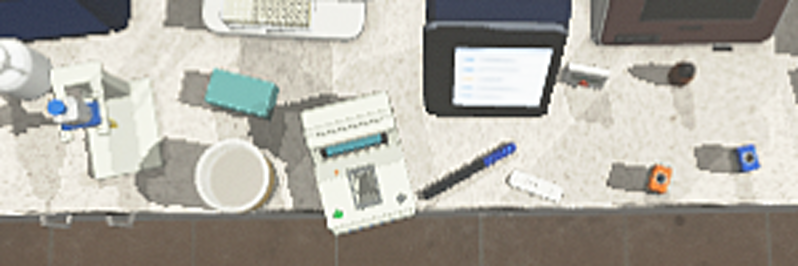

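View pics/scene0.png

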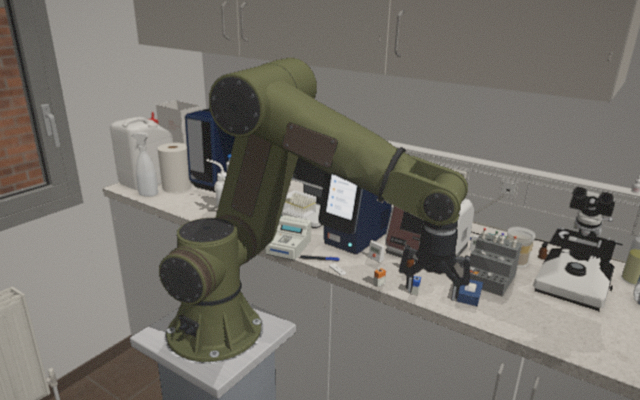

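>>> drive_tool(steps=[{"slide":[0.038,-0.019,0],"turn":[0,0,0],"hand":1},{"slide":[0.038,-0.019,0],"turn":[0,0,0],"hand":1},{"slide":[0.038,-0.019,0],"turn":[0,0,0],"hand":1},{"slide":[0.038,-0.019,0],"turn":[0,0,0],"hand":1},{"slide":[0.038,-0.019,0],"turn":[0,0,0],"hand":1}])

```text
clock: 1.8
ee_pos: [303.9, -387.8, 242.4]
tcp_rot: [3.114, 0.416, 0.0]
wrist_force: [-0.2, -0.6, -1.1]
finger_gap: 85.4
grip_force: 0.0
```

>>> drive_tool(steps=[{"slide":[0.038,-0.019,0],"turn":[0,0,0],"hand":1},{"slide":[0.038,-0.019,0],"turn":[0,0,0],"hand":1},{"slide":[0.038,-0.019,0],"turn":[0,0,0],"hand":1},{"slide":[0.038,-0.019,0],"turn":[0,0,0],"hand":1},{"slide":[0.033,-0.018,0],"turn":[0,0,0],"hand":1}])

```text
clock: 2.3
ee_pos: [458.0, -248.2, 242.4]
tcp_rot: [3.114, 0.417, 0.0]
wrist_force: [0.3, -0.5, 0.1]
finger_gap: 85.2
grip_force: 0.0
```

```bash
cat >> h.py <<'E'
def st(s=None):
    s=s or r.sense(); M=R.from_rotvec(s["tcp_rot"]).as_matrix()
    print("t",s["clock"].round(2),"pos",s["ee_pos"].round(1),"yaw",np.arctan2(M[1,0],M[0,0]).round(4),"zax",M[:,2].round(4),"gap",s["finger_gap"].round(1),"grip",s["grip_force"].round(1),"F",s["wrist_force"].round(1)); return s
def rect(P,zlo,zhi):
    Q=P[(P[:,2]>zlo)&(P[:,2]<zhi)]
    c,wh,a=cv2.minAreaRect(Q[:,:2].astype(np.float32)); return np.round(c,1),np.round(wh,1),a,np.median(Q[:,2]).round(1),len(Q)
E
python3 - <<'E'
from h import *
s=st();p,d=r.grab_frame("wrist");cv2.imwrite("pics/w1.png",p[:,:,::-1])
for o in r.regions_of("wrist","cart_orange")[:2]:
    P,u,v=cloud("wrist",d,o["mask"],s);print(o["score"],o["bbox"],rect(P,45,58),np.median(P,axis=0))
E
```

```text
Traceback (most recent call last):
  File "h.py", line 19, in st
    print("t",s["clock"].round(2),"pos",s["ee_pos"].round(1),"yaw",np.arctan2(M[1,0],M[0,0]).round(4),"zax",M[:,2].round(4),"gap",s["finger_gap"].round(1),"grip",s["grip_force"].round(1),"F",s["wrist_force"].round(1)); return s
              ^^^^^^^^^^^^^^^^
AttributeError: 'float' object has no attribute 'round'
```

```bash
sed -i 's/s=s or r.sense();/s=s or r.sense(); s={k:np.array(v) for k,v in s.items()};/' h.py
python3 - <<'E'
from h import *
s=st();p,d=r.grab_frame("wrist");cv2.imwrite("pics/w1.png",p[:,:,::-1])
for o in r.regions_of("wrist","cart_orange")[:2]:
    P,u,v=cloud("wrist",d,o["mask"],s);print(o["score"],o["bbox"],rect(P,45,58),np.median(P,axis=0))
E
```

```text
t 2.3 pos [ 458.  -248.2  242.4] yaw 0.2663 zax [ 3.e-04 -1.e-04 -1.e+00] gap 85.2 grip 0.0 F [ 0.3 -0.5  0.1]
0.82 [311.1, 159.5, 339.2, 199.3] (array([ 458.9, -252.4]), array([22.2, 31.8]), 69.93516540527344, np.float64(50.0), 520) [ 461.44600674 -251.04492924   49.56929875]
```

View pics/w1.png

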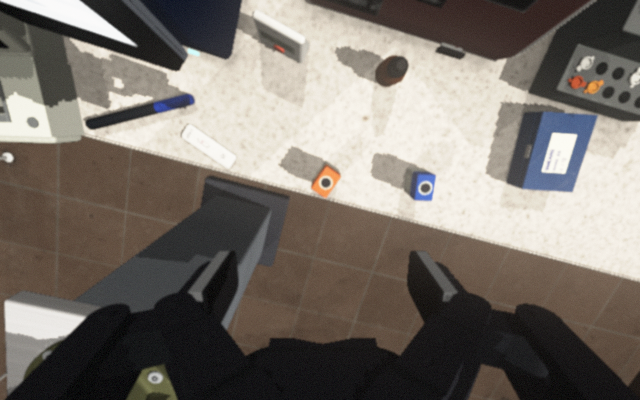

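>>> drive_tool(steps=[{"slide":[0,0,0.02],"turn":[0,0,0.123],"hand":1},{"slide":[0,0,0.02],"turn":[0,0,0.123],"hand":1},{"slide":[0,0,0.02],"turn":[0,0,0.123],"hand":1},{"slide":[0,0,0.02],"turn":[0,0,0.124],"hand":1},{"slide":[0,0,0.02],"turn":[0,0,0.124],"hand":1}])

```text
clock: 2.9
ee_pos: [456.2, -250.3, 141.6]
tcp_rot: [3.092, -0.557, 0.0]
wrist_force: [0.3, -0.8, -0.4]
finger_gap: 85.5
grip_force: 0.0
```

>>> drive_tool(steps=[{"slide":[0.002,0.0035,0.01],"turn":[0,0,0],"hand":1},{"slide":[0,0,0.01],"turn":[0,0,0],"hand":1},{"slide":[0,0,0],"turn":[0,0,0],"hand":1},{"slide":[0,0,0],"turn":[0,0,0],"hand":1},{"slide":[0,0,0],"turn":[0,0,0],"hand":1}])

```text
clock: 3.4
ee_pos: [457.6, -254.0, 123.1]
tcp_rot: [3.093, -0.547, 0.002]
wrist_force: [0.3, 0.4, 0.4]
finger_gap: 85.3
grip_force: 0.0
```

```bash
cat > o.py <<'E'
from h import *
import sys
s=st();p,d=r.grab_frame("wrist");cv2.imwrite(f"pics/{sys.argv[1]}.png",p[:,:,::-1])
zt=float(sys.argv[2])
h=cv2.cvtColor(p,cv2.COLOR_RGB2HSV);msk=(h[:,:,0]<20)&(h[:,:,1]>140)&(h[:,:,2]>60)
for o in r.regions_of("wrist","cart_orange")[:2]:
    P,u,v=cloud("wrist",d,o["mask"],s);rc=rect(P,zt-5,zt+6);print(o["score"],o["bbox"],rc)
    print("tool",(R.from_rotvec(s["tcp_rot"]).inv().apply(np.r_[rc[0],rc[3]]-s["ee_pos"])).round(1))
E
python3 o.py w2 50
```

```text
t 3.4 pos [ 457.6 -254.   123.1] yaw -0.3502 zax [ 1.1e-03 -7.0e-04 -1.0e+00] gap 85.3 grip 0.0 F [0.3 0.4 0.4]
0.89 [303.2, 182.8, 333.5, 236.4] (array([ 459.6, -252. ]), array([22. , 31.8]), 70.53158569335938, np.float64(49.9), 1153)
tool [ 1.1 -2.6 73.2]
```

>>> drive_tool(steps=[{"slide":[0.001,-0.0025,0.015],"turn":[0,0,-0.01],"hand":1},{"slide":[0,0,0.02],"turn":[0,0,0],"hand":1},{"slide":[0,0,0.02],"turn":[0,0,0],"hand":1},{"slide":[0,0,0.02],"turn":[0,0,0],"hand":1},{"slide":[0,0,0.008],"turn":[0,0,0],"hand":1}])

```text
clock: 4.0
ee_pos: [458.7, -251.4, 38.0]
tcp_rot: [-3.095, 0.533, 0.002]
wrist_force: [0.5, 0.0, 0.0]
finger_gap: 85.3
grip_force: 0.0
```

>>> drive_tool(steps=[{"slide":[0,0,0],"turn":[0,0,0],"hand":-1},{"slide":[0,0,0],"turn":[0,0,0],"hand":-1},{"slide":[0,0,0],"turn":[0,0,0],"hand":-1},{"slide":[0,0,0],"turn":[0,0,0],"hand":-1},{"slide":[0,0,0],"turn":[0,0,0],"hand":-1}])

```text
clock: 4.5
ee_pos: [459.5, -252.1, 40.2]
tcp_rot: [3.095, -0.533, 0.002]
wrist_force: [0.1, 0.7, 6.2]
finger_gap: 20.8
grip_force: 59.3
```

>>> drive_tool(steps=[{"slide":[0,0,0],"turn":[0,0,0],"hand":-1},{"slide":[0,0,0],"turn":[0,0,0],"hand":-1},{"slide":[0,0,0],"turn":[0,0,0],"hand":-1},{"slide":[0,0,0],"turn":[0,0,0],"hand":-1},{"slide":[0,0,0],"turn":[0,0,0],"hand":-1}])

```text
clock: 5.0
ee_pos: [459.6, -252.1, 40.2]
tcp_rot: [3.095, -0.533, 0.002]
wrist_force: [-0.9, -0.2, 7.1]
finger_gap: 20.6
grip_force: 59.3
```

>>> drive_tool(steps=[{"slide":[0,0,-0.028],"turn":[0,0,0],"hand":-1},{"slide":[0,0,-0.028],"turn":[0,0,-0.15],"hand":-1},{"slide":[0,0,-0.028],"turn":[0,0,-0.15],"hand":-1},{"slide":[0,0,-0.028],"turn":[0,0,-0.15],"hand":-1},{"slide":[0,0,-0.028],"turn":[0,0,-0.15],"hand":-1}])

```text
clock: 5.5
ee_pos: [459.0, -251.7, 180.7]
tcp_rot: [3.114, 0.415, 0.0]
wrist_force: [-0.2, -0.1, -1.1]
finger_gap: 20.7
grip_force: 58.6
```

>>> drive_tool(steps=[{"slide":[-0.02,-0.026,0],"turn":[0,0,0],"hand":-1},{"slide":[-0.021,-0.026,0],"turn":[0,0,0],"hand":-1},{"slide":[-0.021,-0.026,0],"turn":[0,0,0],"hand":-1},{"slide":[0.013,-0.039,0],"turn":[0,0,0],"hand":-1},{"slide":[0.013,-0.039,0],"turn":[0,0,0],"hand":-1}])

```text
clock: 6.0
ee_pos: [383.8, -109.4, 179.7]
tcp_rot: [3.115, 0.402, 0.001]
wrist_force: [0.6, 0.5, 0.1]
finger_gap: 20.7
grip_force: 58.7
```

>>> drive_tool(steps=[{"slide":[0.013,-0.039,0],"turn":[0,0,0],"hand":-1},{"slide":[0.013,-0.039,0],"turn":[0,0,0],"hand":-1},{"slide":[0.013,-0.039,0],"turn":[0,0,0],"hand":-1},{"slide":[0.013,-0.039,0],"turn":[0,0,0],"hand":-1},{"slide":[0.013,-0.039,0],"turn":[0,0,0],"hand":-1}])

```text
clock: 6.5
ee_pos: [397.1, 96.7, 179.7]
tcp_rot: [3.115, 0.406, 0.001]
wrist_force: [1.2, -0.1, -0.2]
finger_gap: 21.1
grip_force: 58.7
```

>>> drive_tool(steps=[{"slide":[0,0,0],"turn":[0,0,0],"hand":-1},{"slide":[0,0,0],"turn":[0,0,0],"hand":-1},{"slide":[0,0,0],"turn":[0,0,0],"hand":-1},{"slide":[0,0,0],"turn":[0,0,0],"hand":-1},{"slide":[0,0,0],"turn":[0,0,0],"hand":-1}])

```text
clock: 7.0
ee_pos: [397.4, 94.2, 179.4]
tcp_rot: [3.116, 0.403, 0.0]
wrist_force: [-1.5, 0.7, 0.9]
finger_gap: 21.0
grip_force: 58.9
```

```bash
cat > c.py <<'E'
from h import *
import sys
s=st();p,d=r.grab_frame("wrist");cv2.imwrite(f"pics/{sys.argv[1]}.png",p[:,:,::-1])
np.savez(f"pics/{sys.argv[1]}.npz",d=d,pos=s["ee_pos"],rot=s["tcp_rot"])
zt=s["ee_pos"][2]+10
for n in ("coag","cart_orange","analyser_tall"):
  for o in r.regions_of("wrist",n)[:1]:
    P,u,v=cloud("wrist",d,o["mask"],s);print(n,o["score"],o["bbox"],np.percentile(P,[1,50,99],axis=0).round().tolist())
    if n=="cart_orange":
        rc=rect(P,zt-8,zt+8);print(rc,"tool",(R.from_rotvec(s["tcp_rot"]).inv().apply(np.r_[rc[0],rc[3]]-s["ee_pos"])).round(1))
    if n=="coag": print("deck",rect(P,40,52),"all",rect(P,15,100))
E
python3 c.py w3
```

```text
t 7.0 pos [397.4  94.2 179.4] yaw 0.2572 zax [ 1.e-04 -0.e+00 -1.e+00] gap 21.0 grip 58.9 F [-1.5  0.7  0.9]
coag 0.72 [231.3, 0.0, 397.4, 181.8] [[407.0, 61.0, 21.0], [493.0, 124.0, 47.0], [546.0, 183.0, 89.0]]
deck (array([454.8, 116.4]), array([ 96.4, 112. ]), 12.851083755493164, np.float64(45.8), 12218) all (array([473.9, 121.1]), array([136.1, 112.2]), 13.787184715270996, np.float64(47.2), 24537)
cart_orange 0.56 [299.4, 212.7, 343.1, 307.3] [[381.0, 81.0, 144.0], [406.0, 95.0, 189.0], [415.0, 107.0, 191.0]]
(array([397.6,  93.7]), array([32.6, 21.9]), 14.152946472167969, np.float64(189.0), 2849) tool [ 0.   0.5 -9.6]
analyser_tall 0.3 [303.3, 213.0, 343.6, 304.9] [[382.0, 82.0, 145.0], [406.0, 95.0, 189.0], [415.0, 107.0, 191.0]]
```

View pics/w3.png

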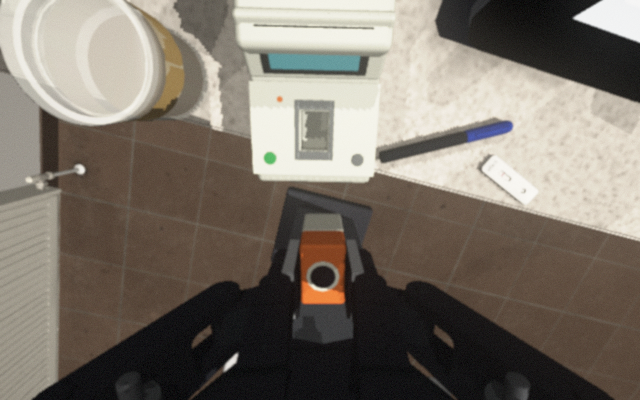

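```bash
cat > s.py <<'E'
from h import *
import sys
f=np.load(f"pics/{sys.argv[1]}.npz");d=f["d"];s={"ee_pos":f["pos"],"tcp_rot":f["rot"]}
sx,sy=float(sys.argv[2]),float(sys.argv[3])
P,u,v=cloud("wrist",d,d>0,s)
Z=np.full(d.shape,-99.);Z[v,u]=P[:,2]
# rays -> deck plane z=46
T=np.eye(4);T[:3,:3]=R.from_rotvec(s["tcp_rot"]).as_matrix();T[:3,3]=s["ee_pos"]
c=(T@np.array(r.camera_model("wrist")["T_tool_cam"]))[:3,3]
near=np.hypot(P[:,0]-sx,P[:,1]-sy)<35
dk=near&(P[:,2]>44)&(P[:,2]<50);zd=np.median(P[dk,2])
t=(zd-c[2])/(P[:,2]-c[2]);D=c+(P-c)*t[:,None]
near=np.hypot(D[:,0]-sx,D[:,1]-sy)<30
for th in (1,2.5,4):
    h=near&(P[:,2]<zd-th)
    print(zd.round(2),th,h.sum(),cv2.minAreaRect(D[h,:2].astype(np.float32)),D[h,:2].mean(0).round(1))
P2=P[near&(P[:,2]<26)];print("floor",np.median(P2,axis=0).round(1),len(P2))
E
python3 s.py w3 452 115; python3 - <<'E'
import cv2
p=cv2.imread("pics/w3.png")[60:200,220:420];cv2.imwrite("pics/w3c.png",cv2.resize(p,None,fx=4,fy=4,interpolation=2))
E
```

```text
46.01 1 1404 ((451.8381652832031, 115.28713989257812), (57.7712516784668, 58.349369049072266), 45.40360641479492) [454.2 116.3]
46.01 2.5 1062 ((456.3609924316406, 109.0320816040039), (35.516387939453125, 40.169857025146484), 16.81437110900879) [454.3 116.3]
46.01 4 1024 ((454.3071594238281, 116.16669464111328), (34.25926971435547, 23.335865020751953), 13.503989219665527) [454.3 116.5]
floor [453.8 116.5  21.8] 923
```

View pics/w3c.png

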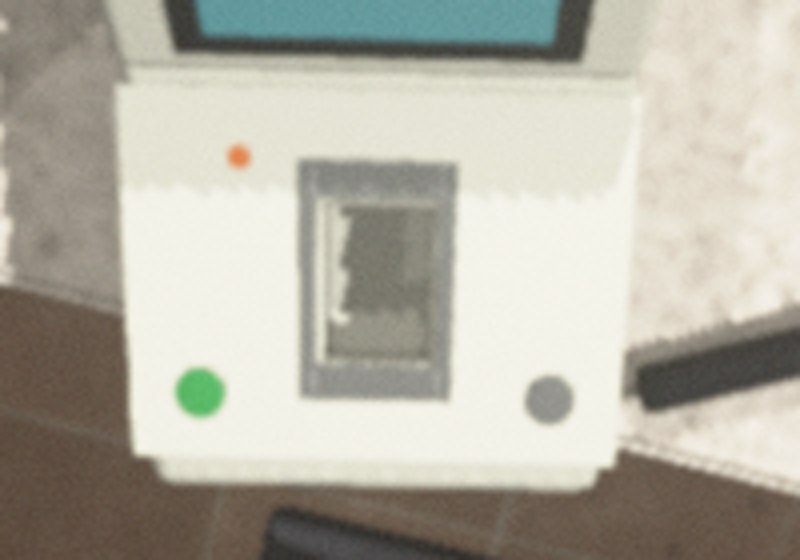

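>>> drive_tool(steps=[{"slide":[0.02,-0.0025,0],"turn":[0,0,0.01],"hand":-1},{"slide":[0.02,-0.0025,0.015],"turn":[0,0,0],"hand":-1},{"slide":[0.0205,-0.0025,0.02],"turn":[0,0,0],"hand":-1},{"slide":[0,0,0.025],"turn":[0,0,0],"hand":-1},{"slide":[0,0,0.02],"turn":[0,0,0],"hand":-1}])

```text
clock: 7.7
ee_pos: [454.0, 117.3, 97.8]
tcp_rot: [3.117, 0.39, -0.002]
wrist_force: [0.1, 1.1, 0.2]
finger_gap: 21.1
grip_force: 58.9
```

>>> drive_tool(steps=[{"slide":[0,0,0],"turn":[0,0,0],"hand":-1},{"slide":[0,0,0],"turn":[0,0,0],"hand":-1},{"slide":[0,0,0],"turn":[0,0,0],"hand":-1},{"slide":[0,0,0],"turn":[0,0,0],"hand":-1},{"slide":[0,0,0],"turn":[0,0,0],"hand":-1}])

```text
clock: 8.2
ee_pos: [454.3, 117.3, 100.0]
tcp_rot: [-3.117, -0.39, -0.002]
wrist_force: [0.3, -0.5, -0.4]
finger_gap: 20.7
grip_force: 58.9
```

```bash
python3 c.py w4; python3 s.py w4 454 116
```

```text
t 8.2 pos [454.3 117.3 100. ] yaw 0.2488 zax [ 1.3e-03  3.0e-04 -1.0e+00] gap 20.7 grip 58.9 F [ 0.3 -0.5 -0.4]
coag 0.9 [210.6, 41.2, 443.3, 284.8] [[417.0, 62.0, 23.0], [518.0, 132.0, 85.0], [564.0, 188.0, 89.0]]
deck (array([454.3, 116.5]), array([ 92.8, 112.6]), 13.28138256072998, np.float64(45.9), 13652) all (array([483.7, 123.5]), array([153.7, 112.6]), 13.655684471130371, np.float64(84.6), 41068)
cart_orange 0.84 [299.9, 211.8, 345.2, 304.8] [[439.0, 106.0, 66.0], [463.0, 118.0, 109.0], [472.0, 130.0, 111.0]]
(array([454.6, 116.8]), array([32.4, 21.8]), 14.245559692382812, np.float64(109.7), 2792) tool [ 0.1  0.6 -9.7]
analyser_tall 0.46 [207.1, 38.3, 443.3, 282.9] [[418.0, 63.0, 43.0], [518.0, 132.0, 85.0], [563.0, 188.0, 89.0]]
46.02 1 572 ((461.57757568359375, 117.66012573242188), (43.260292053222656, 58.35857009887695), 12.52486801147461) [466.  119.5]
46.02 2.5 378 ((467.0172424316406, 119.2566909790039), (9.290369987487793, 24.939517974853516), 9.079983711242676) [467.4 119.8]
46.02 4 369 ((467.06927490234375, 119.46186828613281), (8.109050750732422, 23.222707748413086), 12.478998184204102) [467.3 119.9]
floor [459.8 118.5  21.9] 338
```

View pics/w4.png

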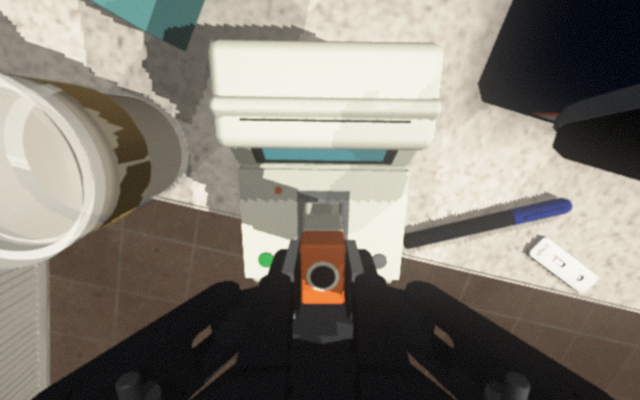

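>>> drive_tool(steps=[{"slide":[0,0.0004,0.006],"turn":[0,0,0.007],"hand":-1},{"slide":[0,0,0.006],"turn":[0,0,0],"hand":-1},{"slide":[0,0,0.005],"turn":[0,0,0],"hand":-1},{"slide":[0,0,0.003],"turn":[0,0,0],"hand":-1},{"slide":[0,0,0.003],"turn":[0,0,0],"hand":-1}])

```text
clock: 8.9
ee_pos: [454.1, 116.9, 75.9]
tcp_rot: [3.119, 0.379, -0.0]
wrist_force: [0.2, -0.5, -0.4]
finger_gap: 21.0
grip_force: 58.9
```

>>> drive_tool(steps=[{"slide":[0,0,0.003],"turn":[0,0,0],"hand":-1},{"slide":[0,0,0.003],"turn":[0,0,0],"hand":-1},{"slide":[0,0,0.003],"turn":[0,0,0],"hand":-1},{"slide":[0,0,0.002],"turn":[0,0,0],"hand":-1},{"slide":[0,0,0],"turn":[0,0,0],"hand":-1}])

```text
clock: 9.4
ee_pos: [454.1, 116.9, 65.0]
tcp_rot: [3.119, 0.379, -0.001]
wrist_force: [0.3, 0.7, 0.0]
finger_gap: 21.2
grip_force: 58.9
```

>>> drive_tool(steps=[{"slide":[0,0,0.001],"turn":[0,0,0],"hand":-1},{"slide":[0,0,0.001],"turn":[0,0,0],"hand":-1},{"slide":[0,0,0.001],"turn":[0,0,0],"hand":-1},{"slide":[0,0,0.0005],"turn":[0,0,0],"hand":-1},{"slide":[0,0,0],"turn":[0,0,0],"hand":-1}])

```text
clock: 9.9
ee_pos: [454.2, 116.9, 62.2]
tcp_rot: [-3.119, -0.379, -0.0]
wrist_force: [-2.4, -1.2, 6.9]
finger_gap: 20.7
grip_force: 59.8
```

>>> drive_tool(steps=[{"slide":[0,0,0],"turn":[0,0,0],"hand":0},{"slide":[0,0,0],"turn":[0,0,0],"hand":0},{"slide":[0,0,0],"turn":[0,0,0],"hand":0.3},{"slide":[0,0,0],"turn":[0,0,0],"hand":1},{"slide":[0,0,0],"turn":[0,0,0],"hand":1}])

```text
clock: 10.4
ee_pos: [454.1, 116.9, 61.7]
tcp_rot: [-3.119, -0.379, 0.0]
wrist_force: [-0.2, 1.4, -0.4]
finger_gap: 81.9
grip_force: 0.0
```

>>> drive_tool(steps=[{"slide":[0,0,-0.02],"turn":[0,0,0],"hand":1},{"slide":[0,0,-0.03],"turn":[0,0,0],"hand":1},{"slide":[0,0,-0.04],"turn":[0,0,0],"hand":1},{"slide":[-0.01,0,-0.04],"turn":[0,0,0],"hand":1},{"slide":[-0.04,0,-0.01],"turn":[0,0,0],"hand":1}])

```text
clock: 10.9
ee_pos: [407.7, 105.3, 205.5]
tcp_rot: [-3.118, -0.379, -0.01]
wrist_force: [-0.5, -0.6, -0.6]
finger_gap: 85.5
grip_force: 0.0
```

```bash
sed -i 's/^zt=.*/zt=float(sys.argv[2])/' c.py; python3 c.py w5 72
```

```text
t 10.9 pos [407.7 105.3 205.5] yaw 0.2419 zax [ 0.0064  0.0011 -1.    ] gap 85.5 grip 0.0 F [-0.5 -0.6 -0.6]
cart_orange 0.98 [310.3, 127.1, 329.6, 166.2] [[438.0, 103.0, 60.0], [454.0, 117.0, 72.0], [470.0, 129.0, 74.0]]
(array([453.7, 116.5]), array([30.6, 22.3]), 14.079261779785156, np.float64(71.8), 845) tool [4.65e+01 1.00e-01 1.34e+02]
```

>>> drive_tool(steps=[{"slide":[0,-0.01,-0.04],"turn":[0,0,0],"hand":1},{"slide":[0,-0.025,-0.04],"turn":[0,0,0],"hand":1},{"slide":[0,-0.03,-0.035],"turn":[0,0,0],"hand":1},{"slide":[0,-0.045,-0.01],"turn":[0,0,0],"hand":1},{"slide":[0,-0.045,0],"turn":[0,0,0],"hand":1}])

```text
clock: 11.6
ee_pos: [368.9, 257.3, 328.1]
tcp_rot: [-3.118, -0.377, -0.004]
wrist_force: [0.9, 0.6, -0.9]
finger_gap: 85.3
grip_force: 0.0
```

>>> drive_tool(steps=[{"slide":[0,-0.045,0],"turn":[0,0,0],"hand":1},{"slide":[0,-0.045,0],"turn":[0,0,0],"hand":1},{"slide":[0,-0.02,0],"turn":[0,0,0],"hand":1},{"slide":[0,0,0],"turn":[0,0,0],"hand":1},{"slide":[0,0,0],"turn":[0,0,0],"hand":1}])

```text
clock: 12.1
ee_pos: [342.4, 362.5, 325.8]
tcp_rot: [3.117, 0.38, -0.002]
wrist_force: [0.0, 0.9, -0.5]
finger_gap: 85.4
grip_force: 0.0
```

```bash
cat > p.py <<'E'
from h import *
import sys
s=st();p,d=r.grab_frame("wrist");cv2.imwrite(f"pics/{sys.argv[1]}.png",p[:,:,::-1])
Ms={}
for n in ("pipette","stand"):
  for o in r.regions_of("wrist",n)[:1]:
    P,u,v=cloud("wrist",d,o["mask"],s);Ms[n]=P;print(n,o["score"],o["bbox"],np.percentile(P,[1,50,99],axis=0).round().tolist())
np.savez(f"pics/{sys.argv[1]}.npz",d=d,pos=s["ee_pos"],rot=s["tcp_rot"],**Ms)
E
python3 p.py w6
```

```text
t 12.1 pos [342.4 362.5 325.8] yaw 0.2426 zax [-0.0011 -0.0013 -1.    ] gap 85.4 grip 0.0 F [ 0.   0.9 -0.5]
pipette 0.74 [605.7, 148.6, 640.0, 182.0] [[435.0, -130.0, -1.0], [455.0, -97.0, 4.0], [474.0, -66.0, 6.0]]
stand 0.78 [270.1, 1.3, 340.7, 65.6] [[473.0, 382.0, 0.0], [515.0, 428.0, 11.0], [556.0, 476.0, 14.0]]
```

View pics/w6.png

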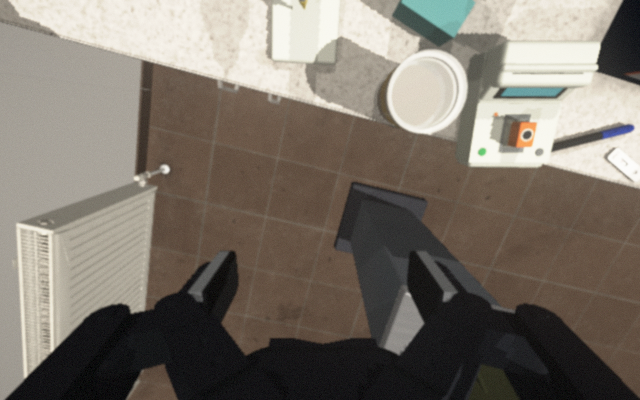

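>>> drive_tool(steps=[{"slide":[0.04,-0.006,0],"turn":[0,0,0],"hand":1},{"slide":[0.04,-0.006,0],"turn":[0,0,0],"hand":1},{"slide":[0.04,-0.006,0],"turn":[0,0,0],"hand":1},{"slide":[0,0,0],"turn":[0,0,0],"hand":1},{"slide":[0,0,0],"turn":[0,0,0],"hand":1}])

```text
clock: 12.75
ee_pos: [455.1, 407.7, 326.0]
tcp_rot: [3.118, 0.376, -0.002]
wrist_force: [0.0, -0.2, 0.3]
finger_gap: 85.6
grip_force: 0.0
```

```bash
python3 p.py w7; python3 - <<'E'
from h import *
f=np.load("pics/w7.npz");s={"ee_pos":f["pos"],"tcp_rot":f["rot"]}
P,u,v=cloud("wrist",f["d"],f["d"]>0,s)
n=np.hypot(P[:,0]-526,P[:,1]-426)<120
for lo,hi in((8,25),(178,192),(195,240),(240,262),(262,275)):
    Q=P[n&(P[:,2]>lo)&(P[:,2]<hi)]
    if len(Q)>5: print(lo,hi,len(Q),Q.mean(0).round(1),cv2.minAreaRect(Q[:,:2].astype(np.float32)))
E
```

```text
t 12.75 pos [455.1 407.7 326. ] yaw 0.2402 zax [-1.1e-03 -8.0e-04 -1.0e+00] gap 85.6 grip 0.0 F [ 0.  -0.2  0.3]
pipette 0.97 [288.6, 85.6, 339.6, 127.1] [[516.0, 410.0, 183.0], [530.0, 431.0, 239.0], [545.0, 455.0, 269.0]]
stand 0.78 [281.8, 32.2, 352.0, 149.8] [[475.0, 385.0, 9.0], [566.0, 437.0, 179.0], [593.0, 469.0, 183.0]]
8 25 1716 [521.4 424.4  11.8] ((542.5336303710938, 394.0104675292969), (120.03189086914062, 168.8081512451172), 10.295799255371094)
178 192 3736 [558.5 437.2 180.3] ((547.5664672851562, 435.5093994140625), (87.65361785888672, 58.674285888671875), 10.932332992553711)
195 240 667 [530.3 431.8 238.4] ((529.7672119140625, 432.74725341796875), (26.662363052368164, 27.915903091430664), 10.115960121154785)
240 262 46 [534.6 430.4 240.3] ((530.749267578125, 432.4002990722656), (21.662778854370117, 19.81794548034668), 14.027046203613281)
262 275 698 [528.9 432.5 267.7] ((528.7023315429688, 432.47296142578125), (17.91692352294922, 17.624160766601562), 13.913810729980469)
```

View pics/w7.png

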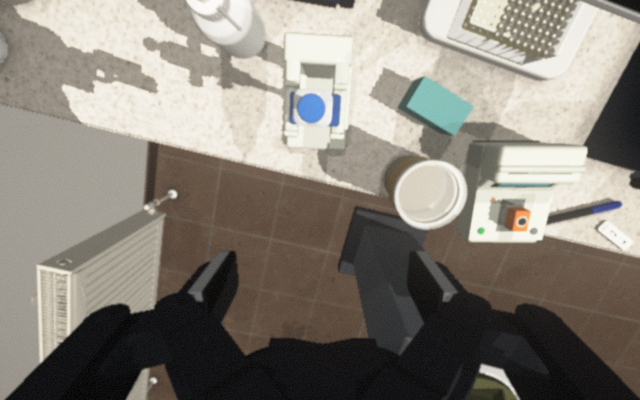

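```bash
python3 - <<'E'
from h import *
f=np.load("pics/w7.npz");s={"ee_pos":f["pos"],"tcp_rot":f["rot"]}
P,u,v=cloud("wrist",f["d"],f["d"]>0,s)
g=v<200
for lo,hi in((120,190),(190,235),(235,300),(300,500)):
    Q=P[g&(P[:,2]>lo)&(P[:,2]<hi)&(P[:,1]>460)]
    if len(Q)>5: print(lo,hi,len(Q),np.percentile(Q,[1,50,99],axis=0).round(0).tolist())
E
```

```text
120 190 1220 [[536.0, 460.0, 124.0], [589.0, 542.0, 142.0], [607.0, 571.0, 182.0]]
```

>>> drive_tool(steps=[{"slide":[0,0,0],"turn":[0,0,0.055],"hand":1},{"slide":[0.026,-0.0036,0],"turn":[0,0,0],"hand":1},{"slide":[0.026,-0.0036,0],"turn":[0,0,0],"hand":1},{"slide":[0.026,-0.0036,0],"turn":[0,0,0],"hand":1},{"slide":[0,0,0],"turn":[0,0,0],"hand":1}])

```text
clock: 13.4
ee_pos: [530.3, 433.4, 326.2]
tcp_rot: [3.128, 0.292, -0.0]
wrist_force: [-0.1, -0.5, -0.5]
finger_gap: 85.5
grip_force: 0.0
```

```bash
python3 p.py w8; python3 - <<'E'
from h import *
f=np.load("pics/w8.npz");s={"ee_pos":f["pos"],"tcp_rot":f["rot"]}
P=f["pipette"]
for lo,hi in((182,188),(195,242),(262,275)):
    Q=P[(P[:,2]>lo)&(P[:,2]<hi)]
    if len(Q)>5:
        c=cv2.minAreaRect(Q[:,:2].astype(np.float32));print(lo,hi,len(Q),c,"tool",R.from_rotvec(s["tcp_rot"]).inv().apply(np.r_[c[0],219]-s["ee_pos"]).round(1))
E
```

```text
t 13.4 pos [530.3 433.4 326.2] yaw 0.186 zax [-2.e-04 -3.e-04 -1.e+00] gap 85.5 grip 0.0 F [-0.1 -0.5 -0.5]
pipette 0.7 [300.5, 163.5, 347.2, 240.4] [[517.0, 411.0, 79.0], [536.0, 434.0, 238.0], [545.0, 454.0, 269.0]]
stand 0.92 [293.0, 120.3, 355.6, 215.9] [[488.0, 390.0, 0.0], [569.0, 440.0, 179.0], [598.0, 480.0, 184.0]]
182 188 521 ((530.2977294921875, 432.3636779785156), (27.52784538269043, 45.421268463134766), 10.495396614074707) tool [-1.000e-01  1.000e+00  1.072e+02]
195 242 1014 ((530.7928466796875, 432.57244873046875), (25.19072914123535, 28.401893615722656), 12.40184211730957) tool [  0.4   0.9 107.2]
262 275 509 ((528.96533203125, 432.4986877441406), (17.557228088378906, 17.4239501953125), 54.337158203125) tool [ -1.4   0.6 107.2]
```

>>> drive_tool(steps=[{"slide":[0,0.0009,0.02],"turn":[0,0,0.003],"hand":1},{"slide":[0,0,0.03],"turn":[0,0,0],"hand":1},{"slide":[0,0,0.03],"turn":[0,0,0],"hand":1},{"slide":[0,0,0.02],"turn":[0,0,0],"hand":1},{"slide":[0,0,0.012],"turn":[0,0,0],"hand":1}])

```text
clock: 14.05
ee_pos: [528.0, 432.4, 214.0]
tcp_rot: [3.128, 0.289, -0.001]
wrist_force: [-0.5, 0.4, -0.5]
finger_gap: 85.5
grip_force: 0.0
```

>>> drive_tool(steps=[{"slide":[0,0,0],"turn":[0,0,0],"hand":1},{"slide":[0,0,0],"turn":[0,0,0],"hand":-1},{"slide":[0,0,0],"turn":[0,0,0],"hand":-1},{"slide":[0,0,0],"turn":[0,0,0],"hand":-1},{"slide":[0,0,0],"turn":[0,0,0],"hand":-1}])

```text
clock: 14.55
ee_pos: [529.3, 432.7, 215.4]
tcp_rot: [-3.128, -0.288, -0.001]
wrist_force: [-0.8, 2.7, 1.5]
finger_gap: 28.4
grip_force: 1.2
```

>>> drive_tool(steps=[{"slide":[0,0,0],"turn":[0,0,0],"hand":-1},{"slide":[0,0,0],"turn":[0,0,0],"hand":-1},{"slide":[0,0,0],"turn":[0,0,0],"hand":-1},{"slide":[0,0,0],"turn":[0,0,0],"hand":-1},{"slide":[0,0,0],"turn":[0,0,0],"hand":-1}])

```text
clock: 15.05
ee_pos: [529.3, 432.8, 215.5]
tcp_rot: [-3.128, -0.288, -0.002]
wrist_force: [-1.2, 0.0, 5.1]
finger_gap: 27.3
grip_force: 59.5
```

>>> drive_tool(steps=[{"slide":[0,0,-0.005],"turn":[0,0,0],"hand":-1},{"slide":[0,0,-0.01],"turn":[0,0,0],"hand":-1},{"slide":[0,0,-0.015],"turn":[0,0,0],"hand":-1},{"slide":[0,0,-0.02],"turn":[0,0,0],"hand":-1},{"slide":[0,0,-0.01],"turn":[0,0,0],"hand":-1}])

```text
clock: 15.55
ee_pos: [529.5, 432.8, 277.8]
tcp_rot: [-3.127, -0.288, -0.004]
wrist_force: [-0.4, 0.1, -0.9]
finger_gap: 27.4
grip_force: 59.0
```

>>> drive_tool(steps=[{"slide":[-0.01,0,0],"turn":[0,0,0],"hand":-1},{"slide":[-0.02,0,0],"turn":[0,0,0],"hand":-1},{"slide":[-0.025,0,0],"turn":[0,0,0],"hand":-1},{"slide":[-0.025,0,0],"turn":[0,0,0],"hand":-1},{"slide":[-0.02,0,-0.01],"turn":[0,0,0],"hand":-1}])

```text
clock: 16.05
ee_pos: [429.4, 413.9, 284.2]
tcp_rot: [3.127, 0.288, -0.002]
wrist_force: [-0.0, 0.9, -0.7]
finger_gap: 27.7
grip_force: 59.1
```

>>> drive_tool(steps=[{"slide":[0,0,-0.02],"turn":[0,0,0],"hand":-1},{"slide":[0,0,-0.025],"turn":[0,0,0],"hand":-1},{"slide":[0,0,-0.025],"turn":[0,0,0],"hand":-1},{"slide":[0,0,-0.01],"turn":[0,0,0],"hand":-1},{"slide":[0,0,0],"turn":[0,0,0],"hand":-1}])

```text
clock: 16.55
ee_pos: [431.0, 414.5, 366.0]
tcp_rot: [-3.127, -0.288, -0.003]
wrist_force: [0.2, 0.7, -0.8]
finger_gap: 27.2
grip_force: 59.1
```

```bash
python3 p.py w9; python3 - <<'E'
from h import *
f=np.load("pics/w9.npz");s={"ee_pos":f["pos"],"tcp_rot":f["rot"]}
P,u,v=cloud("wrist",f["d"],f["d"]>0,s)
Q=R.from_rotvec(s["tcp_rot"]).inv().apply(P-s["ee_pos"])
n=(abs(Q[:,0])<40)&(abs(Q[:,1])<30)
for lo in range(-60,200,10):
    k=n&(Q[:,2]>lo)&(Q[:,2]<lo+10)
    if k.sum()>5: print(lo,k.sum(),np.percentile(Q[k],[2,50,98],axis=0).round(1).tolist())
p,d=r.grab_frame("scene");cv2.imwrite("pics/s9.png",p[:,:,::-1])
E
```

```text
t 16.55 pos [431.  414.5 366. ] yaw 0.1838 zax [ 0.0018  0.0015 -1.    ] gap 27.2 grip 59.1 F [ 0.2  0.7 -0.8]
pipette 0.8 [284.9, 179.1, 360.3, 342.8] [[421.0, 396.0, 238.0], [440.0, 416.0, 388.0], [447.0, 435.0, 419.0]]
stand 0.81 [290.3, 21.6, 353.3, 132.3] [[476.0, 386.0, 9.0], [550.0, 436.0, 177.0], [591.0, 475.0, 183.0]]
-60 1971 [[1.1, -22.3, -59.8], [8.9, 0.8, -53.3], [17.9, 23.6, -50.4]]
-50 1336 [[2.7, -29.7, -49.8], [12.0, -1.0, -44.1], [12.9, 27.0, -40.1]]
-40 1634 [[-5.2, -29.2, -39.8], [11.8, 0.0, -35.4], [14.0, 28.8, -30.4]]
-30 3669 [[-10.1, -17.5, -29.1], [5.5, 0.8, -24.0], [13.6, 18.8, -20.7]]
-20 1229 [[6.8, -25.6, -19.8], [11.5, 0.4, -15.3], [14.1, 26.9, -10.2]]
-10 962 [[6.6, -25.6, -9.8], [11.4, 0.9, -5.2], [14.2, 26.8, -0.3]]
0 619 [[6.8, -23.8, 0.1], [12.8, 0.4, 3.8], [14.2, 25.0, 9.7]]
10 305 [[6.9, -11.3, 10.2], [13.6, 0.4, 14.9], [14.1, 14.4, 19.7]]
20 328 [[2.8, -18.9, 20.2], [13.3, -0.2, 26.6], [14.1, 19.2, 30.0]]
30 878 [[1.1, -21.9, 30.1], [11.0, 1.0, 31.1], [14.7, 22.6, 38.8]]
40 158 [[11.5, -10.0, 40.0], [13.5, 0.3, 44.8], [14.0, 10.6, 49.8]]
50 123 [[10.9, -10.3, 50.1], [13.2, 0.3, 54.7], [13.7, 10.4, 59.8]]
60 100 [[10.9, -9.6, 60.5], [13.0, -0.0, 64.7], [13.4, 9.7, 69.9]]
70 82 [[10.8, -9.0, 70.2], [12.6, 0.3, 75.5], [13.0, 9.2, 79.7]]
80 64 [[10.3, -8.4, 80.9], [12.4, -0.1, 84.8], [12.8, 8.5, 89.5]]
90 42 [[10.6, -8.0, 90.2], [12.2, 0.3, 93.2], [12.5, 7.7, 96.7]]
100 10 [[9.4, -3.9, 107.1], [9.7, -0.2, 107.8], [9.9, 3.5, 109.0]]
110 31 [[8.3, -4.5, 110.1], [9.8, 0.2, 113.7], [10.1, 4.6, 118.8]]
120 29 [[8.8, -4.4, 121.0], [9.8, 0.2, 125.3], [10.0, 3.9, 129.3]]
130 20 [[8.4, -4.2, 131.8], [9.7, -0.3, 136.4], [10.1, 4.0, 139.5]]
140 30 [[6.3, -4.8, 141.3], [9.8, 0.2, 147.4], [11.2, 4.6, 149.7]]
150 12 [[8.8, -3.6, 150.3], [10.4, 0.2, 154.7], [10.9, 4.0, 157.8]]
```

View pics/w9.png

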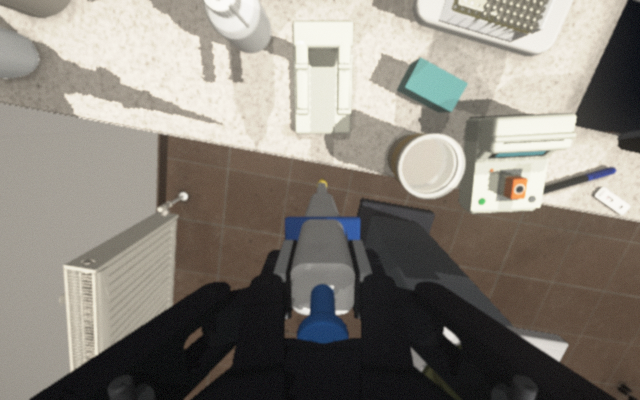

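>>> drive_tool(steps=[{"slide":[-0.002,0.015,0],"turn":[0,0,0],"hand":-1},{"slide":[-0.004,0.03,0],"turn":[0,0,0],"hand":-1},{"slide":[-0.004,0.03,0],"turn":[0,0,0],"hand":-1},{"slide":[-0.004,0.03,0],"turn":[0,0,0],"hand":-1},{"slide":[-0.004,0.03,0],"turn":[0,0,0],"hand":-1}])

```text
clock: 17.25
ee_pos: [437.6, 277.1, 363.8]
tcp_rot: [3.128, 0.289, -0.002]
wrist_force: [0.8, 0.7, -1.4]
finger_gap: 26.9
grip_force: 59.1
```

>>> drive_tool(steps=[{"slide":[-0.004,0.03,0],"turn":[0,0,0],"hand":-1},{"slide":[-0.004,0.03,0],"turn":[0,0,0],"hand":-1},{"slide":[-0.004,0.03,0],"turn":[0,0,0],"hand":-1},{"slide":[-0.004,0.03,0],"turn":[0,0,0],"hand":-1},{"slide":[-0.003,0.025,0],"turn":[0,0,0],"hand":-1}])

```text
clock: 17.75
ee_pos: [445.4, 130.9, 364.0]
tcp_rot: [3.128, 0.288, -0.002]
wrist_force: [0.5, 0.3, -1.7]
finger_gap: 27.5
grip_force: 59.2
```

>>> drive_tool(steps=[{"slide":[-0.001,0.016,0],"turn":[0,0,0],"hand":-1},{"slide":[0,0,0.02],"turn":[0,0,0],"hand":-1},{"slide":[0,0,0.02],"turn":[0,0,0],"hand":-1},{"slide":[0,0,0],"turn":[0,0,0],"hand":-1},{"slide":[0,0,0],"turn":[0,0,0],"hand":-1}])

```text
clock: 18.25
ee_pos: [447.5, 116.5, 324.9]
tcp_rot: [3.128, 0.288, -0.001]
wrist_force: [0.2, -0.0, -1.0]
finger_gap: 27.2
grip_force: 59.3
```

```bash
cat > t.py <<'E'
from h import *
import sys
s=st();p,d=r.grab_frame("wrist");cv2.imwrite(f"pics/{sys.argv[1]}.png",p[:,:,::-1])
h=cv2.cvtColor(p,cv2.COLOR_RGB2HSV)
box=np.zeros(d.shape,bool);box[90:230,270:380]=1
y=box&(h[:,:,0]>20)&(h[:,:,0]<35)&(h[:,:,1]>110)
n,l,stt,cen=cv2.connectedComponentsWithStats(y.astype(np.uint8))
print([(stt[i].tolist(),cen[i].round(1).tolist()) for i in range(1,n) if stt[i][4]>4])
Rw=R.from_rotvec(s["tcp_rot"])
i=1+np.argmax(stt[1:,4]);vv,uu=np.nonzero(l==i);v0=vv.min()
Tz=184.5;m=np.zeros(d.shape,bool);m[v0,int(round(uu[vv<=v0+1].mean()))]=1
P,_,_=cloud("wrist",np.ones_like(d)*100,m,s);q=Rw.inv().apply(P-s["ee_pos"])[0]
c=np.array(r.camera_model("wrist")["T_tool_cam"])[:3,3]
tip=c+(q-c)*(Tz-c[2])/(q[2]-c[2]);print("tip px",np.argwhere(m),"tip tool",tip.round(1),"world",(Rw.apply(tip)+s["ee_pos"]).round(1))
for o in r.regions_of("wrist","cart_orange")[:1]:
    P,u,v=cloud("wrist",d,o["mask"],s);rc=rect(P,67,78);print(o["score"],o["bbox"],rc);w=Rw.inv().apply(np.r_[rc[0],72.5]-s["ee_pos"]);print("well tool",w.round(1),"diff",(w-tip).round(1))
E
python3 t.py w10; python3 -c "
import cv2
p=cv2.imread('pics/w10.png')[60:260,220:420];cv2.imwrite('pics/w10c.png',cv2.resize(p,None,fx=3,fy=3,interpolation=2))"
```

```text
t 18.25 pos [447.5 116.5 324.9] yaw 0.1839 zax [-8.e-04 -1.e-04 -1.e+00] gap 27.2 grip 59.3 F [ 0.2 -0.  -1. ]
[([319, 180, 7, 3, 16], [322.2, 181.1])]
tip px [[180 322]] tip tool [4.500e+00 1.000e-01 1.845e+02] world [451.8 117.1 140.4]
0.7 [315.6, 153.4, 330.5, 182.6] (array([453.9, 116.3]), array([31.4, 21.8]), 10.641510963439941, np.float64(72.0), 358)
well tool [  6.4   1.3 252.4] diff [ 2.   1.2 67.9]
```

View pics/w10c.png

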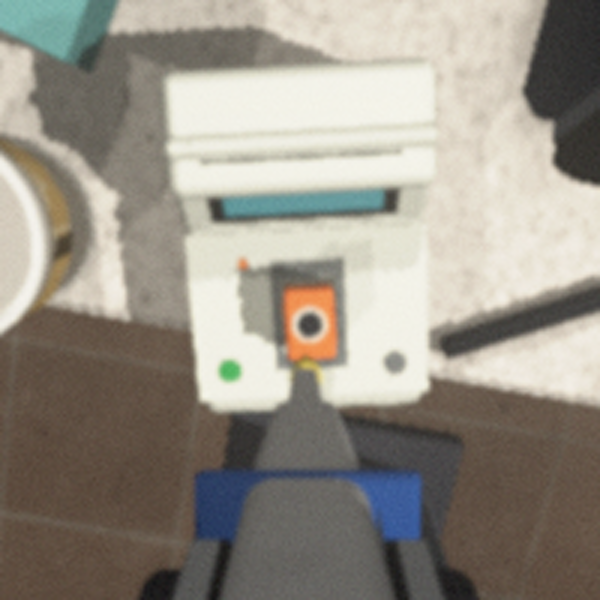

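```bash
python3 - <<'E'
from h import *
s=st();Rw=R.from_rotvec(s["tcp_rot"])
ps=[];ds=[]
for i in range(4):
    p,d=r.grab_frame("wrist");ps.append(p);ds.append(d)
d=np.median(ds,axis=0);p=np.mean(ps,axis=0)
for vv in range(174,190):
    row=[]
    for uu in range(317,328):
        m=np.zeros(d.shape,bool);m[vv,uu]=1
        P,_,_=cloud("wrist",d,m,s);q=Rw.inv().apply(P-s["ee_pos"])[0] if len(P) else [0,0,0]
        row.append(f"{q[0]:.0f},{q[2]:.0f}")
    print(vv,row,p[vv,322].round().astype(int))
E
```

```text
t 18.35 pos [447.8 116.5 325.7] yaw 0.184 zax [ 1.1e-03  2.0e-04 -1.0e+00] gap 27.4 grip 59.3 F [-0.   0.5  0.1]
174 ['-2,254', '-2,254', '-2,254', '-2,254', '-2,252', '-2,253', '-2,253', '-2,253', '-2,254', '-2,254', '-2,253'] [236 190 152]
175 ['-4,254', '-3,253', '-4,254', '-4,254', '-4,254', '-3,253', '-3,253', '-4,253', '-3,253', '-4,254', '-4,254'] [240 165 113]
176 ['-5,255', '-5,253', '-5,253', '-5,253', '-5,254', '-5,253', '-5,254', '-5,253', '-5,253', '-5,254', '-5,253'] [238 146  82]
177 ['-6,253', '-6,253', '-6,253', '-6,253', '-6,253', '-6,254', '-6,253', '-6,254', '-6,254', '-6,253', '-6,253'] [232 140  78]
178 ['-8,254', '-8,253', '-8,254', '-8,253', '-8,254', '7,183', '-8,253', '-8,253', '-8,254', '-8,254', '-8,254'] [204 128  72]
179 ['-9,254', '-9,254', '-9,254', '-9,255', '8,172', '8,171', '7,179', '-9,254', '-9,254', '-9,254', '-9,253'] [170 127  66]
180 ['-11,255', '-11,254', '-11,254', '10,157', '11,154', '11,154', '11,156', '10,157', '-16,279', '-16,279', '-16,279'] [165 140  71]
181 ['-17,279', '-17,279', '10,153', '11,151', '11,150', '11,148', '11,150', '11,1
[... 368 characters left out ...]
', '10,141', '10,142', '9,144', '8,148', '-22,279'] [113 110 105]
185 ['7,148', '9,139', '10,137', '10,137', '10,137', '10,137', '10,137', '10,137', '10,138', '7,149', '-24,280'] [112 111 105]
186 ['6,148', '10,134', '10,134', '10,134', '10,134', '10,133', '10,133', '10,133', '9,135', '8,139', '6,148'] [112 109 104]
187 ['8,135', '9,130', '10,129', '10,129', '10,129', '10,129', '10,129', '10,130', '10,129', '9,133', '-26,279'] [112 110 104]
188 ['9,129', '10,126', '10,125', '10,124', '10,126', '10,125', '10,125', '10,125', '10,125', '9,128', '-28,279'] [111 108 103]
189 ['9,125', '10,122', '10,122', '10,121', '10,122', '10,122', '10,122', '10,122', '10,122', '9,124', '-30,280'] [112 109 103]
```

>>> drive_tool(steps=[{"slide":[0,0.0012,0.005],"turn":[0,0,0],"hand":-1},{"slide":[0,0,0.012],"turn":[0,0,0],"hand":-1},{"slide":[0,0,0.012],"turn":[0,0,0],"hand":-1},{"slide":[0,0,0.011],"turn":[0,0,0],"hand":-1},{"slide":[0,0,0],"turn":[0,0,0],"hand":-1}])

```text
clock: 19.05
ee_pos: [447.2, 115.1, 282.8]
tcp_rot: [3.128, 0.288, -0.005]
wrist_force: [0.3, -1.2, -0.3]
finger_gap: 27.2
grip_force: 59.3
```

>>> drive_tool(steps=[{"slide":[0,0,0.005],"turn":[0,0,0],"hand":-1},{"slide":[0,0,0.005],"turn":[0,0,0],"hand":-1},{"slide":[0,0,0],"turn":[0,0,0],"hand":-1},{"slide":[0,0,0],"turn":[0,0,0],"hand":-1},{"slide":[0,0,0],"turn":[0,0,0],"hand":-1}])

```text
clock: 19.55
ee_pos: [447.9, 115.3, 275.1]
tcp_rot: [-3.128, -0.288, -0.001]
wrist_force: [0.2, 0.0, -0.8]
finger_gap: 27.4
grip_force: 59.3
```

```bash
cat > f.py <<'E'
from h import *
s=st();Rw=R.from_rotvec(s["tcp_rot"])
p,d=r.grab_frame("wrist")
for o in r.regions_of("wrist","cart_orange")[:1]:
    P,u,v=cloud("wrist",d,o["mask"],s);rc=rect(P,67,78);print(o["score"],rc,"well tool",Rw.inv().apply(np.r_[rc[0],72.5]-s["ee_pos"]).round(1))
P,u,v=cloud("wrist",d,d>0,s);q=Rw.inv().apply(P-s["ee_pos"])
k=(abs(q[:,0]-6)<8)&(abs(q[:,1])<6)&(q[:,2]>160)&(q[:,2]<190);print(np.c_[u,v,q][k].round(1)[:10])
h=cv2.cvtColor(p,cv2.COLOR_RGB2HSV);print("dark well",end=" ")
for o in r.regions_of("wrist","cart_orange")[:1]:
    l,t,rr,b=map(int,o["bbox"]);m=np.zeros(d.shape,bool);m[t+2:b-2,l+2:rr-2]=1
    m&=(h[:,:,2]<75);P,u,v=cloud("wrist",d,m,s);P=P[(P[:,2]>66)&(P[:,2]<78)];print(P.mean(0).round(1),np.ptp(P,axis=0).round(1),len(P))
sc,_=r.grab_frame("scene");cv2.imwrite("pics/s11.png",cv2.resize(sc[190:290,240:360,::-1],None,fx=5,fy=5,interpolation=2))
E
python3 f.py
```

```text
t 19.55 pos [447.9 115.3 275.1] yaw 0.1837 zax [ 5.e-04  1.e-04 -1.e+00] gap 27.4 grip 59.3 F [ 0.2  0.  -0.8]
0.68 (array([453.6, 116.2]), array([31.8, 22.7]), 15.060104370117188, np.float64(71.9), 405) well tool [5.700e+00 1.000e-01 2.026e+02]
[[ 3.220e+02  1.780e+02  7.000e+00  1.000e-01  1.832e+02]
 [ 3.210e+02  1.790e+02  8.300e+00 -9.000e-01  1.717e+02]
 [ 3.220e+02  1.790e+02  8.600e+00  2.000e-01  1.704e+02]
 [ 3.230e+02  1.790e+02  6.800e+00  1.200e+00  1.787e+02]]
dark well [454.4 116.2  72.7] [2.7 5.  1.9] 7
```

>>> drive_tool(steps=[{"slide":[0,0,0.004],"turn":[0,0,0],"hand":-1},{"slide":[0,0,0.004],"turn":[0,0,0],"hand":-1},{"slide":[0,0,0],"turn":[0,0,0],"hand":-1},{"slide":[0,0,0],"turn":[0,0,0],"hand":-1},{"slide":[0,0,0],"turn":[0,0,0],"hand":-1}])

```text
clock: 20.25
ee_pos: [447.8, 115.3, 266.9]
tcp_rot: [3.128, 0.288, 0.0]
wrist_force: [0.4, -0.3, -0.2]
finger_gap: 27.4
grip_force: 59.3
```

```bash
python3 f.py
```

```text
t 20.25 pos [447.8 115.3 266.9] yaw 0.1838 zax [ 1.e-04 -0.e+00 -1.e+00] gap 27.4 grip 59.3 F [ 0.4 -0.3 -0.2]
0.78 (array([454. , 116.3]), array([31.3, 22.6]), 14.749308586120605, np.float64(71.9), 414) well tool [6.200e+00 1.000e-01 1.944e+02]
[[ 3.220e+02  1.780e+02  7.000e+00  1.000e-01  1.833e+02]
 [ 3.210e+02  1.790e+02  8.200e+00 -9.000e-01  1.723e+02]
 [ 3.220e+02  1.790e+02  8.300e+00  1.000e-01  1.719e+02]
 [ 3.230e+02  1.790e+02  6.700e+00  1.200e+00  1.793e+02]]
dark well [454.1 117.5  72.4] [2.2 5.8 1.2] 5
```

View pics/s11.png

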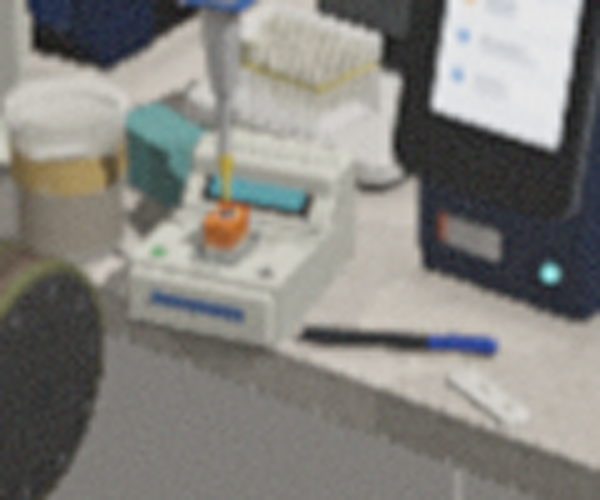

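The scene picture shows the cartridge in its socket. The yellow tip (228,195) is just above the well (228,212), upright. The offset is under 1 mm sideways and about 10 mm in height, so I am handing in.

```bash
python3 -c "
from cell import r
print(r.job_done())"
```

```text
the job is handed in; nothing more can be done
None
```

The job is handed in, but the hand-in returned no verdict: the orange cartridge sits fully home in the socket with the fingers off it, and the gripper is holding the pipette upright with its tip about 10 mm above the well and under 1 mm off centre by my measurements.

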